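# Level the appliance stand under load with a ball level

### The arm

A 6-joint arm with a two-finger parallel gripper is mounted at the origin on a cart in front of the work surface, level with it; the furniture and walls round the work are solid. World frame = base frame: x ahead of the robot, y to its left, z up, the work surface at z = 0. Lengths are in m, angles in rad, forces in N, time in s.
With the tool pointing down it reaches from about 0.3 to 0.95 m from the base axis. Payload 3.1 kg.
Tool frame: the origin (TCP) lies between the finger pads; the fingertips stand 17 mm ahead of it and the grasp point (between the pads) lies 2 mm behind it (ctrl.tip_reach is the distance from the TCP to the fingertips, in m); z points along the fingers, y is the line along which they close (so a half turn about z gives the same grasp; the last joint's range is limited). The gripper opens to 85 mm and grips with 20 to 120 N. Pads are 22 mm wide; open, the fingers measure 114 mm over their backs; the gripper's body (76 mm by 85 mm) begins 54 mm behind the grasp point. The pads swing forward as they close: fully open they stand 13 mm farther back than shut.
Start: joints at [-1.391, 0.308, 1.634, -0, 1.2, -0.07], TCP at [0.154, -0.606, 0.248] pointing down, gripper open.
Joint ranges: [-3.06, 3.06], [-0.79, 1.96], [0.05, 2.63], [-1.19, 4.34], [0.05, 2.64], [-2.94, 2.94]. Speed limits (rad/s): [2.79, 2.79, 3.14, 3.14, 3.14, 3.14].

### API

Orientations are given as a unit quaternion [x, y, z, w].
In Python, from workcell import ctrl gives the robot as it stands. The module is installed in compiled form; this text tells all that it offers.
- The arm moves only by the tool drive_tool, never from a script. Its argument "moves" is a list of rows, each a list of 3 entries, a list of its own where there are three numbers: the finger opening in cm, from 0 to 8.54, then the shift along the tool's x, y, z in cm, then the turn, a rotation vector about the tool's x, y, z in degrees. A call has 1 to 8 rows; each row is the pose to reach, as a shift and turn from the pose commanded when the call began, along the tool's axes at that moment; what a row does not reach only later rows make up. A row lasts 1/8 s, in which the tool goes at most 62.5 mm and 10.7 degrees, less where a joint would pass 70% of its speed; a pose out of reach is approached as far as the arm can. A call with a gripper value outside its range is refused whole. The fingers move at their own pace and stop on an object; "force" is the grip in N (left out, the last holds). Time passes only in rows, so rows that repeat a pose let the fingers close. It gives the time, the measured TCP pose, the force, the opening and the grip force at its end, in the units of the state.
- ctrl.observe(): the state, without advancing time (a new reading comes with each control period).
- ctrl.get_image(name): name is "scene" or "top" or "wrist"; returns the picture (400x640x3 uint8, red, green, blue); there is no depth.
- ctrl.camera_info(name): a dict with "fov_y" (degrees; the focal length in pixels is half the picture's height over the tangent of half this angle, whatever the lens; pixels are square), "cx", "cy" (the principal point, pixels), "R" (3x3) and "t" (3): a world point X has camera coordinates R X + t. Camera axes: x right, y down, z forward; pixel columns grow to the right and rows downward; lengths in m; the calibration is good to about 2 mm. A picture is of the moment at which its call begins: read the wrist's pose just before it. camera_info takes no time and is no camera call; for the wrist camera it gives the pose at the moment of the call.
- ctrl.close_job(): hands the job in; it is judged then, once.
The state is a dict: "t": time; "joint_pos": joint angles; "qd": joint speeds; "joint_efforts": joint torques, N m; "position": TCP position; "ee_rot": TCP orientation; "ft_force": force on the tool from outside, world axes, zero at the start; "wrist_torque": the same for the moment, N m; "finger_gap": finger opening in m; "finger_force": force on a finger pad.
Only numpy, scipy, OpenCV 4.12 (cv2) and the standard library are available. Lean on these libraries where they do the work, as an engineer would, in place of code of your own. Each camera call takes 0.05 s, during which the arm holds its last target. There are 200 camera calls.

### The job

Level the small appliance stand: first push the ball level snug into the corner of its board, its long side against the fence and its end against the end stop. Then turn the knob of the levelling foot so that, with the level pressed down until the springy board is fully home, the steel ball stands between the two rings of its tube; the ball counts only while pressed. Finish while holding the level pressed down by the fingertips, ball centred and level still snug in the corner, and leave the mug, tin and salt shaker where they are.

Things in the scene. Friction and masses are not known exactly. Their poses are not given: they have to be found in the camera images.
- stand: Fixed stand: dark steel base plate 360 x 150 mm on the worktop, over it a hinged steel sub-frame carrying a light wooden board 265 x 150 x 12 mm. Origin on the worktop under the hinge axis; x runs from the hinge end to the foot end (robot's right, within 0.3 rad), y across, towards the fence (away from the robot), z up. Hinge axis 46 mm up; level and pressed home, the board's top is 58 mm up.
- corner (a point): Inner corner of board top, fence and end stop; moves with the board, axes as the stand's. Fence: aluminium strip along the board's far edge, 190 mm long from the hinge end. End stop: strip across the hinge end. Both 12 mm high. In this frame the board covers x -8 to 257 mm, y -142 to +8 mm; hinge axis at x = -8 mm.
- level: Loose ball level, aluminium bar 160 x 44 x 34 mm (x, y, z), about 0.3 kg, on the board; origin at the centre of its underside, x along it (towards the foot end, within 0.2 rad at the start), y towards the fence. Registered, its origin is at x = 80, y = -22 mm in the corner's frame; it starts 15 to 75 mm off both stops. The ball's clear tube is sunk flush in the y < 0 half of its top.
- press_pad (a point): Centre of the round dark press pad, 20 mm across, on the flat top of the level, on its half nearer the fence: 10 mm in y and 34 mm in z from the level's origin.
- ball (a joint): Dark steel ball, 13 mm across, in the level's slightly curved, damped tube: its offset along the level's x in m from the middle, range -0.034 to 0.034. It goes to the lower end, 0.7 mm for each mrad of slope (0 = level), and settles in about 1 s. The two dark rings stand at -11.3 and +11.3 mm; between them means within 4 mm of 0.
- knob (a joint): Levelling-foot knob, angle in rad, -0.8 to 2.0; grows when turned CLOCKWISE seen from above, which raises the foot end: 0.02 rad of board slope per rad (about 6 mm at the knob, which rides on the sub-frame). It starts 0.5 to 1.3 rad short of the level setting (foot too low); go by the ball. Stiff (0.12 N m), stays where it is left.
- knob_grip (a point): On the knob's axis at grip height, 10 mm below the top of its black bar grip; x along the bar (turns with the knob), z up. Bar 52 mm long, 12 mm wide, 32 mm high, on a disc 42 mm wide and 14 mm high, on the sub-frame's tongue 45 mm beyond the board's foot end, on its middle line, 310 mm from the hinge. The point is about 17 mm above the board's top.
- spring (a joint): Spring play of the board in rad: about 0.02 when nobody presses (springs between sub-frame and board lift its foot end, which would shift the ball by 14 mm), 0 when it is pressed fully home, which takes about 5 N on the registered level.
- mug: Bystander: striped mug, 82 mm wide, 90 mm high, near the right front; origin under its centre. Leave it.
- tin: Bystander: low round tin, 75 mm wide, 58 mm high, to the right; origin under its centre. Leave it.
- shaker: Bystander: salt shaker, 44 mm wide, 90 mm high, at the left back; origin under its centre. Leave it.
Things that resemble listed ones, but are neither listed nor needed, are in the scene too. Of the things shaped like the level, the aluminium one is meant.

How it is judged:
On the way, in this order (a step that is already met when the one before it is completed fails the run):
1. the level is snug against fence and end stop (x of level in the frame of corner below 0.083 m and y of level in the frame of corner above -0.025 m and angle between the x axis of level and the x axis of corner, either way round below 0.03 rad), for 0.2 s.
2. with the level pressed home by the fingers, the board is level and the ball stands between the rings (angle between corner's own z axis and vertical below 0.008 rad and value of joint ball between -0.004 and 0.004 m and value of joint spring below 0.003 rad and contact force between the fingers and level above 3 N), for 0.2 s.
At the end, for the whole second after the job is handed in: The fingers still press the level (over 3 N) and the board is pressed home (spring play under 0.003 rad), the board slopes by less than 0.008 rad and the ball is within 4 mm of the middle, and the level is within 3 mm of fence and end stop and aligned with them within 0.03 rad, at rest (all of step 1 and all of step 2 and linear speed of level below 0.02 m/s); the arm keeps its last pose, push and grip.
It fails at once if a bystander (mug, tin or shaker) is moved by more than 30 mm (distance of any of mug, tin, shaker from where it was at the start of the episode above 0.03 m).
It also fails if it takes over 64 s, if anything falls off the work surface, if the arm or the gripper's body presses on something with over 40 N, if the wrist force passes 120 N, or if a joint passes its speed limit or range.

## Working session

There is one attempt and no reset: what is moved stays moved. The work goes in short steps, Python scripts to look and compute and a tool call to move; the robot and the scene stay as the last step left them, time stands still between calls to the robot, and variables do not carry over. Pictures are saved under pics/ and viewed, at most 10 in all, crops included, and the job is handed in when it is done.

Besides the shell and the picture viewer there is one more tool, called after ">>>" as name(argument=value, ...) on one line, values as JSON. drive_tool: Moves the arm, as the interface text tells. Its arguments: {"type":"object","properties":{"moves":{"type":"array"},"force":{"type":"number"}},"required":["moves"]}

```bash
mkdir -p pics; cat > h.py <<'E'
import numpy as np, cv2
from workcell import ctrl
from scipy.spatial.transform import Rotation as Ro
def ray(ci,u,v):
    f=200/np.tan(np.radians(ci['fov_y'])/2)
    R=np.array(ci['R']);t=np.array(ci['t'])
    return -R.T@t, R.T@np.array([(u-ci['cx'])/f,(v-ci['cy'])/f,1])
def onz(ci,u,v,z):
    o,d=ray(ci,u,v); return o+d*(z-o[2])/d[2]
def pix(ci,X):
    f=200/np.tan(np.radians(ci['fov_y'])/2)
    c=np.array(ci['R'])@np.array(X)+np.array(ci['t']); return f*c[:2]/c[2]+[ci['cx'],ci['cy']]
def save(name,out,box=None,s=1):
    ci=ctrl.camera_info(name);im=ctrl.get_image(name)
    c=im if box is None else im[box[1]:box[3],box[0]:box[2]]
    c=cv2.resize(c,None,fx=s,fy=s,interpolation=cv2.INTER_CUBIC)
    cv2.imwrite('pics/'+out,c[:,:,::-1]); np.save('pics/'+out+'.npy',im); return ci,im
def shift(target):  # world target TCP -> tool cm
    s=ctrl.observe();R=Ro.from_quat(s['ee_rot']);return R.inv().apply(np.array(target)-s['position'])*100
E
python3 - <<'E'
from h import *
for n in ['scene','top']:
    ci,im=save(n,n+'1.png'); print(n,ci)
s=ctrl.observe();print(s);print(Ro.from_quat(s['ee_rot']).as_matrix().round(3),ctrl.tip_reach)
E
```

```text
scene {'fov_y': 48.0376383975815, 'cx': 323.3865088324096, 'cy': 193.0454596636737, 'R': array([[ 0.56239852, -0.82685498, -0.00433029],
       [-0.41744758, -0.27940521, -0.86467927],
       [ 0.71375445,  0.48810201, -0.50230569]]), 't': array([-0.3675842 ,  0.28631859,  1.14068211])}
top {'fov_y': 56.18850455512752, 'cx': 319.96085207901996, 'cy': 196.8494890697399, 'R': array([[ 0.02614692, -0.99941507, -0.02204196],
       [-0.99799492, -0.02482568, -0.05822225],
       [ 0.05764099,  0.0235201 , -0.99806028]]), 't': array([-0.06292535,  0.55874976,  1.2752662 ])}
{'t': 0.1, 'joint_pos': array([-1.39070634e+00,  3.08935493e-01,  1.63508005e+00,  3.84386755e-05,
        1.19971457e+00, -6.97200881e-02]), 'qd': array([ 1.93457705e-05, -5.72728656e-04, -2.41641794e-03, -1.11237507e-04,
        2.16083641e-03,  6.95610167e-04]), 'joint_efforts': array([-5.18841443e-04, -4.16408622e+01, -2.77644736e+01, -6.15254680e-05,
        4.02172620e-03, -8.00360397e-06]), 'position': array([ 0.15435411, -0.6048918 ,  0.24714105]), 'ee_rot': array([ 9.92209806e-01,  1.24573504e-01, -4.10713002e-05, -1.06808867e-03]), 'ft_force': array([-0.10042066, -0.74805298,  0.10901014]), 'wrist_torque': array([ 0.05031005,  0.02619701, -0.01004442]), 'finger_force': 0.0, 'finger_gap': 0.0854905820697816}
[[ 0.969  0.247 -0.   ]
 [ 0.247 -0.969  0.002]
 [ 0.    -0.002 -1.   ]] 0.017
```

View pics/top1.png

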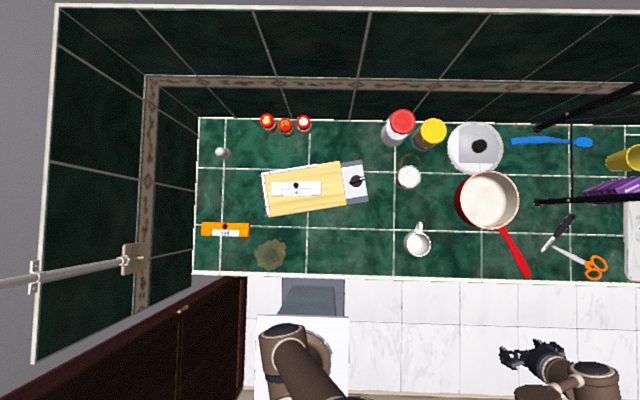

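View pics/scene1.png

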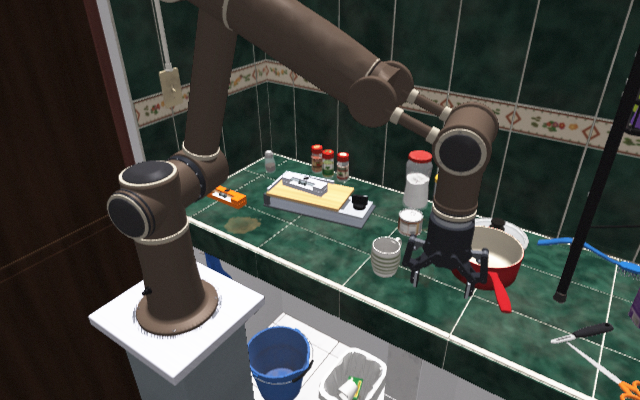

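The top view shows the aluminium level on the board at about (296,187), with the knob at (356,181). The tin is at (409,176), the mug at (418,243) and the shaker at (222,153). There are two level-shaped things: the orange one at (225,229), on the worktop, is the lookalike, and the aluminium one on the board fits the description. I'll confirm this in an enlarged crop and measure the corners.

```bash
python3 - <<'E'
from h import *
im=np.load('pics/top1.png.npy'); ci=ctrl.camera_info('top')
c=cv2.resize(im[145:235,250:380],None,fx=6,fy=6,interpolation=cv2.INTER_CUBIC)
cv2.imwrite('pics/crop1.png',c[:,:,::-1])
hsv=cv2.cvtColor(im,cv2.COLOR_RGB2HSV)
roi=np.zeros(im.shape[:2],np.uint8);roi[150:225,255:375]=1
wood=((hsv[...,0]>12)&(hsv[...,0]<35)&(hsv[...,1]>50)&(hsv[...,2]>120)).astype(np.uint8)*roi
cn=max(cv2.findContours(wood,0,2)[0],key=cv2.contourArea);r=cv2.minAreaRect(cn);b=cv2.boxPoints(r)
print('board',r,[onz(ci,*p,.056).round(3) for p in b])
lev=((hsv[...,1]<45)&(hsv[...,2]>170)).astype(np.uint8)*roi; lev[:,325:]=0; lev[:175]=0
cn=max(cv2.findContours(lev,0,2)[0],key=cv2.contourArea);r=cv2.minAreaRect(cn)
b=cv2.boxPoints(r);P=[onz(ci,*p,.092) for p in b]
print('level',r,np.round(P,3),np.mean(P,0), [np.linalg.norm(P[i]-P[i-1]) for i in range(4)])
E
```

```text
board ((303.79095458984375, 188.69345092773438), (45.46177291870117, 79.62721252441406), 80.90972137451172) [array([0.635, 0.151, 0.056]), array([ 0.683, -0.112,  0.056]), array([ 0.533, -0.139,  0.056]), array([0.485, 0.122, 0.056])]
level ((295.5, 188.0), (14.0, 49.0), 90.0) [[ 0.604  0.11   0.092]
 [ 0.607 -0.049  0.092]
 [ 0.562 -0.05   0.092]
 [ 0.558  0.109  0.092]] [0.58260672 0.02991691 0.092     ] [np.float64(0.045711852188417466), np.float64(0.15970642690266898), np.float64(0.04557767834367115), np.float64(0.1593569444851153)]
```

View pics/crop1.png

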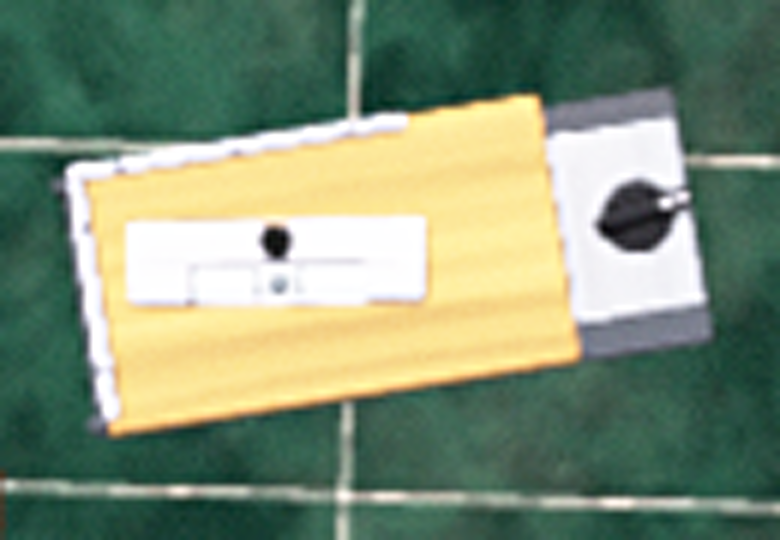

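The crop confirms the aluminium level. Its dark press pad is at crop (276,240), its tube and ball at (278,284), and the black knob bar at (636,215) has its pointer to the right. The measured sizes match the text: board about 0.265 x 0.15, level 0.160 x 0.045. Next I go above the level.

```bash
python3 - <<'E'
from h import *
print(shift([.575,.03,.22]))
E
```

```text
[ 56.45344292 -51.1141141    2.83339436]
```

>>> drive_tool(moves=[[8.5,[7,-6.4,0],[0,0,-10]],[8.5,[11.3,-10.2,0.5],[0,0,-20]],[8.5,[16,-14.5,1],[0,0,-30]],[8.5,[20.6,-18.6,1],[0,0,-40]],[8.5,[25.2,-22.8,1],[0,0,-50]],[8.5,[29.8,-27,1],[0,0,-60]],[8.5,[34.4,-31.1,1],[0,0,-70]],[8.5,[39,-35.3,1.5],[0,0,-77]]])

```text
t: 1.1
position: [0.4314, -0.1874, 0.2349]
ee_rot: [0.697, 0.717, 0.0, 0.0]
ft_force: [0.4, -0.1, 0.6]
finger_gap: 0.0848
finger_force: 0.0
```

```bash
python3 - <<'E'
from h import *
s=ctrl.observe();print(s['position'],Ro.from_quat(s['ee_rot']).as_matrix().round(3));print(shift([.575,.03,.22]))
E
```

```text
[ 0.43142082 -0.18743535  0.23488351] [[-0.027  1.     0.001]
 [ 1.     0.027 -0.001]
 [-0.001  0.001 -1.   ]]
[21.34784501 14.93979091  1.48946374]
```

>>> drive_tool(moves=[[8.5,[5,3.5,0],[0,0,0]],[8.5,[10,7,0.5],[0,0,0]],[8.5,[15,10.5,1],[0,0,0]],[8.5,[20,14,1.4],[0,0,0]],[8.5,[21.4,15,1.5],[0,0,0]],[8.5,[21.4,15,1.5],[0,0,0]]])

```text
t: 1.85
position: [0.5753, 0.0288, 0.2191]
ee_rot: [0.698, 0.716, -0.001, -0.0]
ft_force: [-0.4, 0.0, -1.4]
finger_gap: 0.0847
finger_force: 0.0
```

```bash
python3 - <<'E'
from h import *
s=ctrl.observe();print(s['position'],s['ee_rot'])
ci,im=save('wrist','w1.png');print(ci)
E
```

```text
[0.57533046 0.02879226 0.21905042] [ 6.98182801e-01  7.15918993e-01 -7.71603830e-04 -4.19711575e-04]
{'fov_y': 58.008209318392424, 'cx': 319.5100954287317, 'cy': 203.4554492544521, 'R': array([[ 0.99968548,  0.02502246, -0.0016795 ],
       [ 0.02434107, -0.95197805,  0.30519717],
       [ 0.00603793, -0.30514206, -0.9522877 ]]), 't': array([-0.57541043, -0.01741362,  0.35891565])}
```

View pics/w1.png

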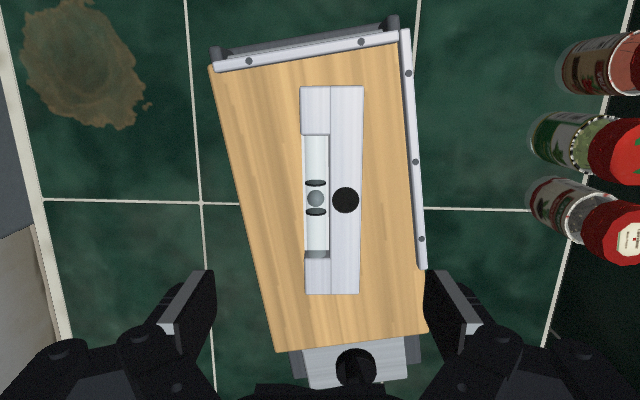

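The wrist view shows the level's top with corners at (300,86), (364,86), (359,294) and (305,294), the pad at (345,200), and the ball at (316,198) between rings at (315,183) and (315,212). The end stop runs (216,72)–(398,43), the fence (398,43)–(417,268), and the knob is at (356,368).

```bash
python3 - <<'E'
from h import *
ci=ctrl.camera_info('wrist');
L=[onz(ci,u,v,.092) for u,v in [(300,86),(364,86),(359,294),(305,294)]]
print('lev',np.round(L,4),np.mean(L,0), 'lens',[np.linalg.norm(L[i]-L[i-1]).round(4) for i in range(4)])
xd=(L[2]+L[3]-L[0]-L[1]);xd/=np.linalg.norm(xd);print('lev x',xd)
print('pad',onz(ci,345,200,.092))
e0,e1=onz(ci,216,72,.070),onz(ci,398,43,.070);f0,f1=onz(ci,400,43,.070),onz(ci,417,268,.070)
print('stop',e0,e1,(e1-e0)/np.linalg.norm(e1-e0),'fence',f0,f1,(f1-f0)/np.linalg.norm(f1-f0),np.linalg.norm(f1-f0))
w=[onz(ci,*p,.058) for p in [(275,352),(429,332)]];print('foot edge',w)
print('knob',onz(ci,356,352,.085))
E
```

```text
lev [[ 0.5595  0.1071  0.092 ]
 [ 0.6024  0.1081  0.092 ]
 [ 0.6081 -0.0509  0.092 ]
 [ 0.5647 -0.052   0.092 ]] [0.58369755 0.02807175 0.092     ] lens [np.float64(0.1592), np.float64(0.0429), np.float64(0.1592), np.float64(0.0435)]
lev x [ 0.03415506 -0.99941655  0.        ]
pad [0.5933013  0.02792107 0.092     ]
stop [0.49780068 0.11534969 0.07      ] [0.62709266 0.13757777 0.07      ] [0.98554122 0.16943585 0.        ] fence [0.62849867 0.13761065 0.07      ] [ 0.65915123 -0.03803498  0.07      ] [ 0.17191547 -0.98511171  0.        ] 0.1783002193079612
foot edge [array([ 0.53528281, -0.13798232,  0.058     ]), array([ 0.68139923, -0.11137924,  0.058     ])]
knob [ 0.60978481 -0.11330665  0.085     ]
```

>>> drive_tool(moves=[[8.5,[0,0.8,4],[0,0,0]],[8.5,[0,0.8,8],[0,0,0]],[8.5,[0,0.8,11],[0,0,0]],[8.5,[0,0.8,12.5],[0,0,0]],[8.5,[0,0.8,13],[0,0,0]],[4,[0,0.8,13],[0,0,0]],[4,[0,0.8,13],[0,0,0]],[4,[0,0.8,13],[0,0,0]]], force=25)

```text
t: 2.9
position: [0.5846, 0.0283, 0.0912]
ee_rot: [0.699, 0.715, 0.001, 0.001]
ft_force: [-0.3, -1.2, 3.3]
finger_gap: 0.0425
finger_force: 31.1
```

>>> drive_tool(moves=[[4,[0,0,0],[0,0,0]],[4,[0,0,0],[0,0,0]]])

```text
t: 3.15
position: [0.5845, 0.0282, 0.0908]
ee_rot: [0.699, 0.715, 0.001, 0.001]
ft_force: [0.8, -1.0, 4.6]
finger_gap: 0.042
finger_force: 31.2
```

```bash
python3 - <<'E'
from h import *
s=ctrl.observe();p=s['position'];print(p,Ro.from_quat(s['ee_rot']).as_matrix().round(4),s['finger_gap'],s['finger_force'],s['ft_force'])
print(shift([.620,.0554,p[2]]))
E
```

```text
[0.58454103 0.02816967 0.09075606] [[-2.300e-02  9.997e-01  2.000e-03]
 [ 9.997e-01  2.300e-02 -4.000e-04]
 [-4.000e-04  2.000e-03 -1.000e+00]] 0.04203763058841924 31.23752474784851 [ 0.81040707 -0.96639691  4.55174951]
[2.64067624 3.60764293 0.00604319]
```

>>> drive_tool(moves=[[4,[0.3,0.5,-0.1],[0,0,-2]],[4,[0.7,1.1,-0.1],[0,0,-4]],[4,[1.2,1.8,-0.1],[0,0,-6]],[4,[1.7,2.5,-0.1],[0,0,-8]],[4,[2.1,3.0,-0.1],[0,0,-8]],[4,[2.2,3.25,-0.1],[0,0,-8]],[4,[2.2,3.25,-0.1],[0,0,-8]]])

```text
t: 4.03
position: [0.6148, 0.0512, 0.0906]
ee_rot: [0.647, 0.763, -0.001, -0.001]
ft_force: [-4.4, -2.8, 6.1]
finger_gap: 0.0423
finger_force: 31.6
```

```bash
python3 - <<'E'
from h import *
s=ctrl.observe();p=s['position'];print(p,Ro.from_quat(s['ee_rot']).as_matrix().round(4),s['finger_gap'],s['finger_force'],s['ft_force'])
ci,im=save('wrist','w2.png')
E
```

```text
[0.61483644 0.05116863 0.09055545] [[-1.639e-01  9.865e-01 -3.000e-03]
 [ 9.865e-01  1.639e-01 -6.000e-04]
 [-1.000e-04 -3.100e-03 -1.000e+00]] 0.04229873075499387 31.59935563802719 [-4.3972761  -2.7510787   6.07766185]
```

View pics/w2.png

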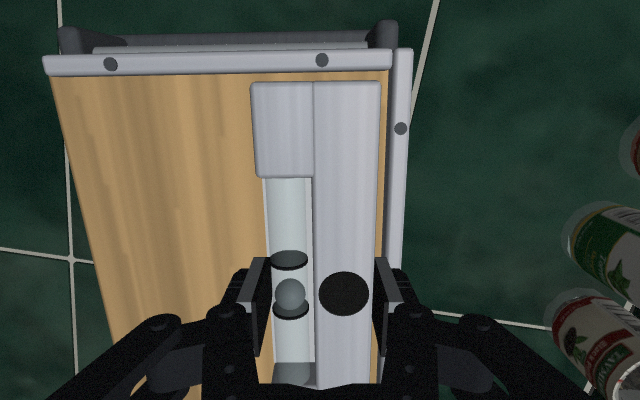

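The wrist view shows the level parallel to the stops, with small gaps left: to the end stop at (310,77) and to the fence at (385,150). Next I push it home along both axes.

>>> drive_tool(moves=[[4,[0,0.2,0],[0,0,0]],[4,[0.1,0.4,0],[0,0,0]],[4,[0.3,0.6,0],[0,0,0]],[4,[0.5,0.6,0],[0,0,0]],[4,[0.6,0.6,0],[0,0,0]],[4,[0.6,0.6,0],[0,0,0]]])

```text
t: 4.82
position: [0.6209, 0.0562, 0.0913]
ee_rot: [0.646, 0.763, -0.002, 0.001]
ft_force: [-3.3, -7.3, 8.6]
finger_gap: 0.0421
finger_force: 31.7
```

```bash
python3 - <<'E'
from h import *
s=ctrl.observe();R=Ro.from_quat(s['ee_rot']);print(s['position'],'F tool',R.inv().apply(s['ft_force']),s['finger_force'], 'move tool mm',R.inv().apply(s['position']-np.array([.6148,.0512,.0906]))*1000,s['wrist_torque'])
ci,im=save('wrist','w3.png',(200,40,440,220),3)
E
```

```text
[0.62085106 0.05620207 0.09128116] F tool [-6.72220358 -4.51019756 -8.59729296] 31.68447732925415 move tool mm [ 3.93339931  6.79229405 -0.70226082] [-1.14289441  0.53620979  0.12863202]
```

View pics/w3.png

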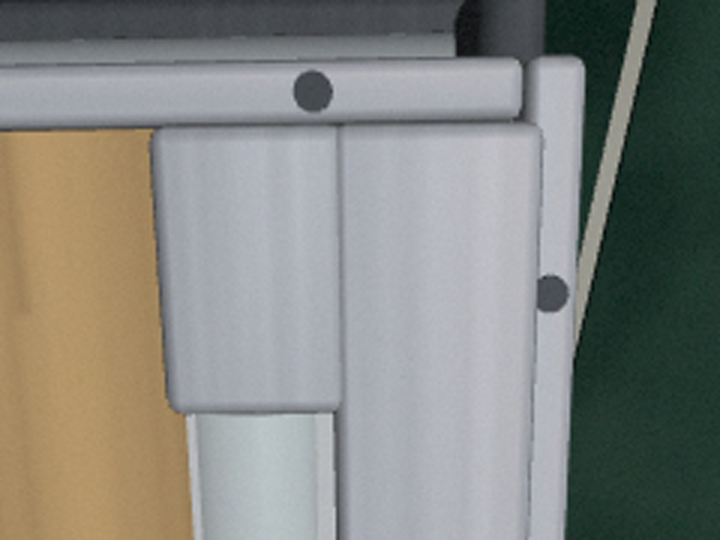

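The crop shows both gaps nearly closed: the end at about (340,125) and the fence side at (538,300). I push further until the reaction force confirms contact.

>>> drive_tool(moves=[[4,[0.1,0.2,0],[0,0,0]],[4,[0.2,0.4,0],[0,0,0]],[4,[0.4,0.4,0],[0,0,0]],[4,[0.5,0.4,0],[0,0,0]],[4,[0.5,0.4,0],[0,0,0]]])

```text
t: 5.5
position: [0.6217, 0.0567, 0.0915]
ee_rot: [0.645, 0.764, -0.007, 0.001]
ft_force: [-7.8, -19.6, 13.9]
finger_gap: 0.042
finger_force: 32.7
```

```bash
python3 - <<'E'
from h import *
s=ctrl.observe();R=Ro.from_quat(s['ee_rot']);print(s['position'],'F tool',R.inv().apply(s['ft_force']),s['finger_force'], 'move tool mm',R.inv().apply(s['position']-np.array([.62085,.0562,.0913]))*1000,s['wrist_torque'],R.as_matrix().round(4))
E
```

```text
[0.62166948 0.05673943 0.09145318] F tool [-18.14099264 -11.15516742 -13.61026655] 32.72469609975815 move tool mm [ 0.39150696  0.89738969 -0.16553556] [-3.20270762  1.42516602  0.40803411] [[-0.1689  0.9856 -0.0068]
 [ 0.9856  0.1688 -0.0126]
 [-0.0113 -0.0088 -0.9999]]
```

The level is snug: under 1 mm of movement while the reaction rose to 18 and 11 N. Now release, rise and look at both the level and the knob.

>>> drive_tool(moves=[[4,[-0.3,-0.1,0],[0,0,0]],[6.5,[-0.3,-0.1,0],[0,0,0]],[6.5,[-0.3,-0.1,0],[0,0,0]],[6.5,[-0.3,-0.1,-3],[0,0,0]],[6.5,[-2,-1,-8],[0,0,0]],[6.5,[-6,-2,-12],[0,0,0]],[6.5,[-10,-3,-13],[0,0,0]],[6.5,[-10,-3,-13],[0,0,0]]])

```text
t: 6.5
position: [0.6115, -0.0416, 0.2223]
ee_rot: [0.648, 0.761, 0.001, 0.002]
ft_force: [0.7, 0.4, -0.6]
finger_gap: 0.0652
finger_force: 0.0
```

```bash
python3 - <<'E'
from h import *
s=ctrl.observe();print(s['position'],s['ee_rot'])
ci,im=save('wrist','w4.png')
c2=ctrl.camera_info('top');print(onz(c2,356,180.8,.085), s['ft_force'])
E
```

```text
[ 0.61154078 -0.04161467  0.22226309] [0.64821031 0.76145897 0.0010718  0.00157785]
[ 0.61149643 -0.16643183  0.085     ] [ 0.67793197  0.39826658 -0.63442765]
```

View pics/w4.png

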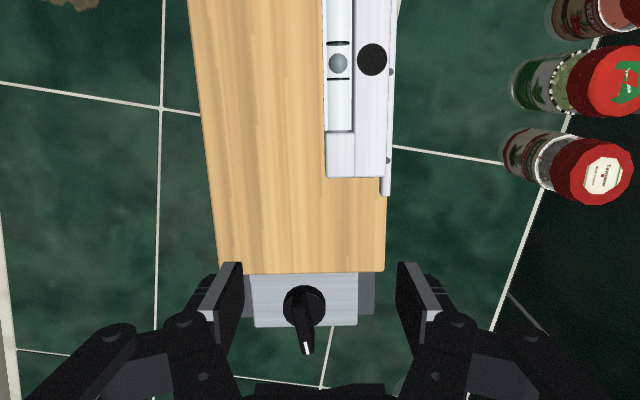

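The level sits along the fence, with its foot end at row 177 and the fence end at row 195. The ball is at (338,63), between rings at rows 43 and 79. The knob bar runs from about (300,290) to its white pointer end at (308,354).

```bash
python3 - <<'E'
from h import *
ci=ctrl.camera_info('wrist');im=np.load('pics/w4.png.npy')
a,b=onz(ci,300,289,.084),onz(ci,308,354,.084)
print('bar',a,b,(a+b)/2,np.linalg.norm(a-b),'ang',np.degrees(np.arctan2(*(b-a)[[1,0]])))
print('disc ctr',onz(ci,304,304,.066))
C=np.array([.628,.138]);X=np.array([.171,-.985]);Y=-np.array([X[1],-X[0]])
print('pred',C+.302*X-.067*Y,Y)
for n,p in [('lev foot-left',(327,177,.092)),('lev foot-right',(383,177,.092)),('pad',(372,59,.092))]:
    q=onz(ci,*p)[:2]-C;print(n,q@X,q@Y)
R=Ro.from_quat(ctrl.observe()['ee_rot']).as_matrix();print(R.round(3))
c=cv2.resize(im[270:370,240:370],None,fx=6,fy=6);cv2.imwrite('pics/c4.png',c[:,:,::-1])
E
```

```text
bar [ 0.6078967  -0.12226954  0.084     ] [ 0.62434487 -0.18593628  0.084     ] [ 0.61612079 -0.15410291  0.084     ] 0.06575709871836227 ang -75.51448328552594
disc ctr [ 0.61434602 -0.14775787  0.066     ]
pred [ 0.613647 -0.170927] [0.985 0.171]
lev foot-left 0.15573104830152723 -0.041600525867096144
lev foot-right 0.1561837258118869 -0.0008065423262380198
pad 0.07605861944347903 -0.01150518231671061
[[-0.161  0.987  0.001]
 [ 0.987  0.161  0.001]
 [ 0.001  0.002 -1.   ]]
```

View pics/c4.png

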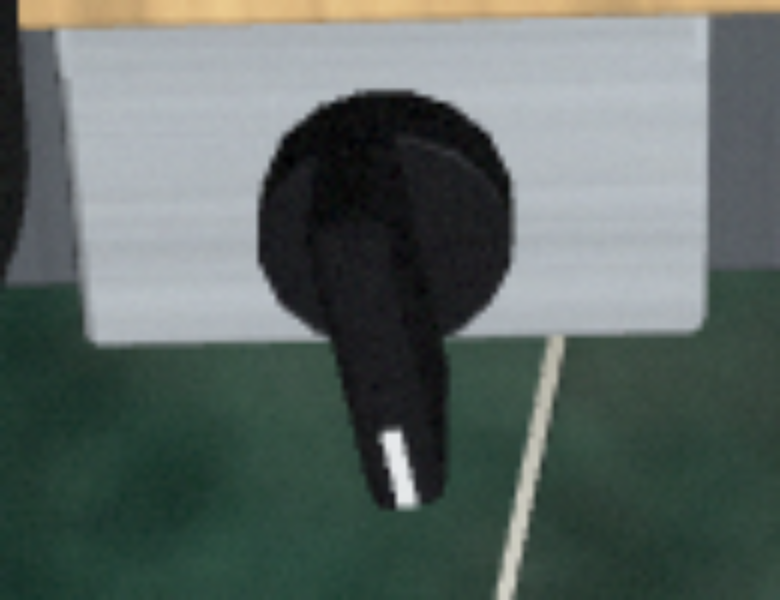

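```bash
python3 - <<'E'
from h import *
ci=ctrl.camera_info('wrist')
a,b=onz(ci,300.8,307,.079),onz(ci,307.5,354.7,.079)
print('bar',a,b,(a+b)/2,np.linalg.norm(a-b),'ang',np.degrees(np.arctan2(*(b-a)[[1,0]])))
print('disc ctr',onz(ci,304.3,306,.047))
w=[onz(ci,250+0,327.3,.042)]
m=(a+b)/2
print(shift([m[0],m[1],.16]))
E
```

```text
bar [ 0.61130805 -0.14262412  0.079     ] [ 0.62451315 -0.19098975  0.079     ] [ 0.6179106  -0.16680693  0.079     ] 0.05013590915551943 ang -74.72892122555524
disc ctr [ 0.61606124 -0.16236435  0.047     ]
[-12.61850923  -1.34404392   6.09401645]
```

>>> drive_tool(moves=[[4.5,[-4,-0.5,1],[0,0,-2]],[4.5,[-9,-1,3],[0,0,-4]],[4.5,[-12.6,-1.5,6],[0,0,-6]],[4.5,[-12.6,-1.5,10],[0,0,-6]],[4.5,[-12.6,-1.5,13],[0,0,-6]],[4.5,[-12.6,-1.5,15.2],[0,0,-6]],[4.5,[-12.6,-1.5,15.2],[0,0,-6]]], force=60)

```text
t: 7.42
position: [0.6141, -0.1649, 0.0658]
ee_rot: [0.606, 0.795, -0.001, -0.003]
ft_force: [0.5, 0.6, 0.1]
finger_gap: 0.0453
finger_force: 0.0
```

>>> drive_tool(moves=[[0.5,[0,0,0],[0,0,0]],[0.5,[0,0,0],[0,0,0]],[0.5,[0,0,0],[0,0,0]],[0.5,[0,0,0],[0,0,0]]])

```text
t: 7.92
position: [0.6168, -0.1673, 0.0711]
ee_rot: [0.606, 0.795, 0.0, 0.001]
ft_force: [-2.1, -0.4, 6.2]
finger_gap: 0.011
finger_force: 60.0
```

```bash
python3 - <<'E'
from h import *
s=ctrl.observe();R=Ro.from_quat(s['ee_rot']);print(s['joint_pos'].round(2),R.inv().apply(s['ft_force']),s['wrist_torque'])
E
```

```text
[-0.33  0.54  1.7  -0.    0.9  -0.6 ] [ 0.1310575  -2.08595885 -6.19544516] [-0.10060723  0.42424247  0.17033892]
```

>>> drive_tool(moves=[[0.5,[0,0,-0.1],[0,0,9]],[0.5,[0,0,-0.2],[0,0,18]],[0.5,[0,0,-0.3],[0,0,27]],[0.5,[0,0,-0.4],[0,0,36]],[0.5,[0,0,-0.5],[0,0,45]],[0.5,[0,0,-0.6],[0,0,54]],[0.5,[0,0,-0.6],[0,0,62]],[0.5,[0,0,-0.6],[0,0,62]]])

```text
t: 8.93
position: [0.6191, -0.1677, 0.0778]
ee_rot: [0.929, 0.369, 0.003, 0.003]
ft_force: [2.7, -1.7, 6.2]
finger_gap: 0.0107
finger_force: 59.8
```

```bash
python3 - <<'E'
from h import *
s=ctrl.observe();R=Ro.from_quat(s['ee_rot']);print(s['joint_pos'].round(2),s['position'],R.inv().apply(s['ft_force']),s['wrist_torque'],s['finger_gap'],R.as_matrix().round(3))
E
```

```text
[-0.33  0.53  1.7  -0.    0.9   0.48] [ 0.61907313 -0.16772186  0.07779693] [ 0.79941198  3.17517076 -6.18592514] [-0.36736277  0.10118838 -0.03458823] 0.010735935480290514 [[ 0.727  0.686  0.007]
 [ 0.686 -0.727 -0.003]
 [ 0.004  0.007 -1.   ]]
```

>>> drive_tool(moves=[[4,[0,0,0],[0,0,0]],[4,[0,0,0],[0,0,0]],[4,[0,0,-2],[0,0,0]],[4,[0,0,-6],[0,0,0]],[2,[0,0,-9],[0,0,-10]],[0,[0,0,-9],[0,0,-20]],[0,[0,0,-9],[0,0,-30]],[0,[0,0,-9],[0,0,-40]]], force=30)

```text
t: 9.93
position: [0.616, -0.1668, 0.1662]
ee_rot: [0.745, 0.667, 0.0, 0.0]
ft_force: [-0.0, -0.6, -0.4]
finger_gap: 0.0
finger_force: 0.0
```

```bash
python3 - <<'E'
from h import *
s=ctrl.observe();R=Ro.from_quat(s['ee_rot']);print(s['position'],s['finger_gap'],R.as_matrix().round(3)); print(shift([.635,.049,.14]))
E
```

```text
[ 0.61602758 -0.16680584  0.16620928] 2.7389383215700253e-05 [[ 0.111  0.994  0.001]
 [ 0.994 -0.111 -0.   ]
 [-0.     0.001 -1.   ]]
[21.6583339  -0.50499186  2.61762192]
```

>>> drive_tool(moves=[[0,[4,0,0],[0,0,-5]],[0,[9,0,0],[0,0,-11]],[0,[14,-0.3,0.5],[0,0,-16]],[0,[18,-0.4,1.5],[0,0,-16]],[0,[21,-0.5,2.5],[0,0,-16]],[0,[21.7,-0.5,2.6],[0,0,-16]],[0,[21.7,-0.5,2.6],[0,0,-16]]])

```text
t: 10.8
position: [0.6364, 0.0492, 0.1395]
ee_rot: [0.647, 0.762, 0.0, 0.0]
ft_force: [0.3, -0.5, 0.5]
finger_gap: 0.0001
finger_force: 0.0
```

```bash
python3 - <<'E'
from h import *
s=ctrl.observe();print(s['position'],Ro.from_quat(s['ee_rot']).as_matrix().round(3))
ci,im=save('wrist','w5.png')
E
```

```text
[0.63642844 0.0492237  0.13954565] [[-0.163  0.987  0.001]
 [ 0.987  0.163 -0.001]
 [-0.001  0.001 -1.   ]]
```

View pics/w5.png

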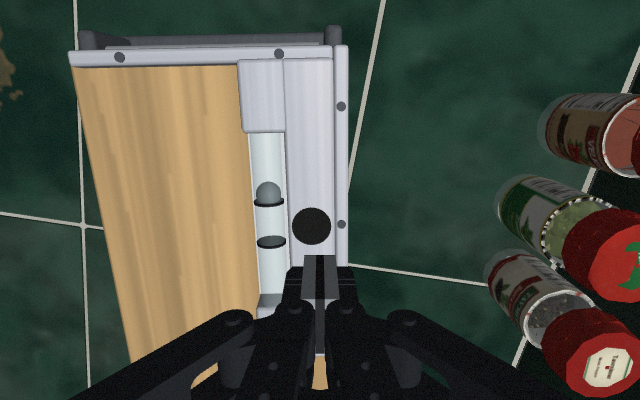

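With the level unpressed, the ball is at (268,193), past the hinge-side ring, about −15 mm from the middle. That is where it should be before pressing (−14 mm). Now I press.

>>> drive_tool(moves=[[0,[0,0,1.5],[0,0,0]],[0,[0,0,2.6],[0,0,0]],[0,[0,0,3.0],[0,0,0]],[0,[0,0,3.3],[0,0,0]],[0,[0,0,3.6],[0,0,0]],[0,[0,0,3.8],[0,0,0]],[0,[0,0,3.8],[0,0,0]]])

```text
t: 11.72
position: [0.6373, 0.048, 0.1088]
ee_rot: [0.647, 0.762, -0.001, 0.001]
ft_force: [-13.0, -3.0, 35.5]
finger_gap: -0.0002
finger_force: 17.6
```

>>> drive_tool(moves=[[0,[0,0,-0.2],[0,0,0]],[0,[0,0,-0.3],[0,0,0]],[0,[0,0,-0.3],[0,0,0]],[0,[0,0,-0.3],[0,0,0]],[0,[0,0,-0.3],[0,0,0]],[0,[0,0,-0.3],[0,0,0]],[0,[0,0,-0.3],[0,0,0]],[0,[0,0,-0.3],[0,0,0]]])

```text
t: 12.72
position: [0.6367, 0.048, 0.109]
ee_rot: [0.647, 0.762, -0.001, 0.0]
ft_force: [-10.0, -2.0, 24.5]
finger_gap: -0.0001
finger_force: 12.0
```

>>> drive_tool(moves=[[0,[0,0,0],[0,0,0]],[0,[0,0,0],[0,0,0]],[0,[0,0,0],[0,0,0]],[0,[0,0,0],[0,0,0]],[0,[0,0,0],[0,0,0]],[0,[0,0,0],[0,0,0]]])

```text
t: 13.48
position: [0.6367, 0.048, 0.109]
ee_rot: [0.647, 0.762, -0.001, 0.0]
ft_force: [-8.8, -3.1, 24.9]
finger_gap: -0.0006
finger_force: 12.0
```

```bash
python3 - <<'E'
from h import *
ci,im=save('wrist','w6.png',(100,40,420,300),2.3)
E
```

```text
(no output)
```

View pics/w6.png

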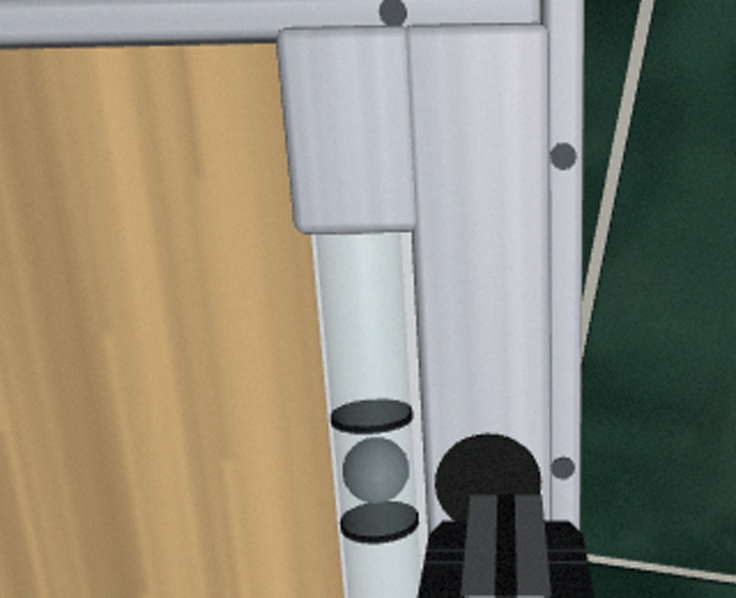

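The ball is at crop (375,470), between rings at (371,416) and (379,521): about +0.3 mm from the middle. I'll check that the level is still snug by ray, then hand in.

```bash
python3 - <<'E'
from h import *
ci=ctrl.camera_info('wrist');g=lambda u,v,z:onz(ci,100+u/2.3,40+v/2.3,z)[:2]
X=np.array([.171,-.985]);Y=np.array([.985,.171])
s0,s1=g(0,47,.070),g(270,42,.070); d=(s1-s0)/np.linalg.norm(s1-s0); 
a,b=g(279,29,.092),g(547,25,.092);f0,f1=g(541,0,.07),g(551,520,.07)
print('x gaps',(a-s1)@X,'stop dir',d,'lev end dir',(b-a)/np.linalg.norm(b-a),np.linalg.norm(b-a))
l0,l1=g(547,40,.092),g(551,500,.092)
print('fence gap',(f1-l1)@Y,'lev side dir',(l1-l0)/np.linalg.norm(l1-l0)); s=ctrl.observe();print(s['ft_force'])
E
```

```text
x gaps -0.00030327772712249347 stop dir [0.9839015 0.1787116] lev end dir [0.98450349 0.17536501] 0.04306180571484208
fence gap 0.0012718852396651397 lev side dir [ 0.18633796 -0.98248571]
[-9.10535539 -1.66109833 24.1119169 ]
```

Snug on both sides, ball centred, about 24 N of press. Handing in.

```bash
python3 -c "
from workcell import ctrl
print(ctrl.close_job())"
```

```text
the job is handed in; nothing more can be done
None
```

I handed the job in at about 13.6 s with the level snug in the corner, the knob turned about 62° clockwise, and the fingertips pressing the level at about 24 N; the ball was about 0.3 mm from the middle in the last wrist picture, I did not re-measure the mug, tin and shaker, and no verdict was returned.

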